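# Snap down the reader's sprung step and stand the sample jar on it

### The job

Fold the bottle reader's sprung step down: push it past its over-centre point until it snaps onto its stop by itself and stays down when let go, without bearing down hard on it once it has landed. Then set the orange-capped jar upright on the step's white ring, gently, and let go. Leave the other things on the bench where they are.

Things in the scene. Friction and masses are not known exactly. Their poses are not given: they have to be found in the camera images.
- step: The step: aluminium plate on a sprung hinge; origin mid-hinge, axes as the hinge's while stowed. Stowed, it stands up leaning 0.35 rad out from the vertical, away from the housing; it folds out and down. Snapped down it rests on a hard stop within 0.13 rad of level; stop and spring are set together in the hinge, differently each time, unseen. Delicate: fingers pushing it with over 20 N damage it.
- hinge (a point): Middle of the step's hinge line, 60 mm above the bench. x is level and points from the hinge into the housing (the step folds out to -x), y along the hinge line, z up. The reader: white box fixed to the bench, 35 to 205 mm behind the hinge line, 210 mm wide, 84 mm tall; two dark cheeks, 72 mm tall, at y = -69 to -55 and 55 to 69 mm, beside the hinge. Above it is open.
- edge (a point): Middle of the yellow free edge of the step, on its inner face (upper when down), 120 mm from the hinge line; axes as the ring's. The step is a flat aluminium plate, 100 mm wide, 6 mm thick, the hinge line in mid-thickness. Pushed square to it 100 mm from the hinge, the spring resists with up to about 10 N halfway (more nearer the hinge), fading to nothing at the over-centre point.
- ring (a point): Centre of the white ring, outer radius 31 mm, on the step's inner face, 60 mm from the hinge line. z is square out of that face, x runs from the free edge towards the hinge. The over-centre point lies only about 0.05 rad before the stop: let go earlier, the step springs back up; past it, it snaps onto the stop and stays. It stays nowhere else.
- jar: The sample jar: clear round jar, white label, orange cap, 56 mm in diameter, 90 mm tall, about 0.22 kg, standing on the bench to one side of the reader. Origin at the centre of its underside, z up. Set it down softly: over 35 N between jar and step is too much.
- amber: Bystander: brown jar with black cap, 54 mm in diameter, 105 mm tall, on the other side of the reader from the sample jar. Origin at the centre of its underside.
- tube_rack: Bystander: white rack 120 x 120 mm with nine blue-capped tubes, 120 mm tall. Origin at the centre of its underside.
- tip_box: Bystander: blue box of pipette tips 120 x 85 mm, 64 mm tall. Origin at the centre of its underside.
Mind the look-alikes: they are no part of the job. Several things look just like the jar: the one meant starts farthest to the robot's right.

How it is judged:
By the outcome, as a careful person would: the job done as asked, in the order asked, and still so for the second after the job is handed in, with the robot touching nothing.
It also fails if it takes over 72 s, if anything falls off the work surface, if the arm or the gripper's body presses on something with over 40 N, if the wrist force passes 120 N, or if a joint passes its speed limit or range.

### The arm

A 6-joint arm with a two-finger parallel gripper is mounted at the origin on the work surface. World frame = base frame: x ahead of the robot, y to its left, z up, the work surface at z = 0. Lengths are in mm, angles in rad, forces in N, time in s.
With the tool pointing down it reaches from about 300 to 775 mm from the base axis. Payload 14.6 kg.
Tool frame: the origin (TCP) lies at the very end of the fingers, on their centre line; the grasp point (between the pads) lies 19 mm behind it; z points along the fingers, y is the line along which they close (so a half turn about z gives the same grasp; the last joint's range is limited). The gripper opens to 94 mm and grips with 3 to 60 N. Pads are 16 mm wide; open, the fingers measure 119 mm over their backs; the gripper's body (75 mm by 177 mm) begins 78 mm behind the grasp point.
Start: joints at [-1.184, 0.3, 1.521, -0, 1.321, -0.067], TCP at [241.103, -494.326, 205.446] pointing down, gripper open.
Joint ranges: [-3.03, 3.03], [-0.79, 2.21], [0.23, 2.52], [-1.04, 4.18], [0, 3.07], [-2.55, 2.55]. Speed limits (rad/s): [2.22, 2.22, 2.57, 3.14, 3.14, 3.14].

### API

Orientations are given as [roll, pitch, yaw] about the fixed x, y, z axes, in that order (R = Rz(yaw) Ry(pitch) Rx(roll)).
In Python, from cell import manip, camera, get_calibration gives the robot as it stands.
- The arm moves only by the tool arm_command, never from a script. Its argument "targets" is a list of rows, each an object of numbers: "hand": the opening, from -1 (shut) to 1 (fully open), so that 0 is half open; "x", "y", "z": the shift along the tool's x, y, z in m; "yaw": the turn about the tool's z in rad. In form: [{"hand": .., "x": .., "y": .., "z": .., "yaw": ..}, ...]. A call has 1 to 10 rows; each row shifts and turns the commanded pose from where the row before left it, along the tool's axes as they then stand; what a row does not reach is not made up. A row lasts 1/10 s, in which the tool goes at most 50 mm and 8.59 degrees, less where a joint would pass 70% of its speed; a pose out of reach is approached as far as the arm can. A call is refused whole if a number of a shift passes 0.05 or a number of a turn 0.15, either way. A call with a gripper value outside its range is refused whole. The fingers move at their own pace and stop on an object; "newtons" is the grip in N (left out, the last holds). Time passes only in rows, so rows that do not move let the fingers close. It gives the time, the measured TCP pose, the force, the opening and the grip force at its end, in the units of the state.
- manip.read_state(): the state, without advancing time (a new reading comes with each control period).
- camera(name): name is "scene" or "top" or "wrist"; returns the picture (420x560x3 uint8, red, green, blue); there is no depth.
- get_calibration(name): a dict with "K" (3x3 intrinsics, pixels), "cam_to_world" (4x4, takes a point from camera to world coordinates). Camera axes: x right, y up, looking along -z (the intrinsics and any distortion apply to the point x, -y, -z); pixel columns grow to the right and rows downward; lengths in mm; the calibration is good to about 2 mm. A picture is of the moment at which its call begins: read the wrist's pose just before it. get_calibration takes no time and is no camera call; for the wrist camera it gives the pose at the moment of the call.
- manip.sign_off(): hands the job in; it is judged then, once.
The state is a dict: "clock": time; "joints": joint angles; "qd": joint speeds; "effort": joint torques, N m; "eef_pos": TCP position; "eef_rot": TCP orientation; "wrist_force": force on the tool from outside, world axes, zero at the start; "moment": the same for the moment, N m; "finger_gap": finger opening in mm; "finger_force": force on a finger pad.
Only numpy, scipy, OpenCV 4.12 (cv2) and the standard library are available. Lean on these libraries where they do the work, as an engineer would, in place of code of your own. Each camera call takes 0.05 s, during which the arm holds its last target. There are 200 camera calls.

## Working session

There is one attempt and no reset: what is moved stays moved. The work goes in short steps, Python scripts to look and compute and a tool call to move; the robot and the scene stay as the last step left them, time stands still between calls to the robot, and variables do not carry over. Pictures are saved under pics/ and viewed, at most 10 in all, crops included, and the job is handed in when it is done.

Besides the shell and the picture viewer there is one more tool, called after "Call:" by a JSON object that holds its "op" and its "data". arm_command: Moves the arm, as the interface text tells. Its arguments: {"type":"object","properties":{"targets":{"type":"array"},"newtons":{"type":"number"}},"required":["targets"]}

```bash
mkdir -p pics; ls; cat > h.py <<'E'
import numpy as np,cv2
from cell import manip,camera,get_calibration
def snap(n,f):
    c=get_calibration(n); im=np.array(camera(n)); cv2.imwrite('pics/'+f+'.png',im[:,:,::-1]); np.savez('pics/'+f+'.npz',im=im,K=c['K'],T=c['cam_to_world']); return im
def ray(f,u,v,z):
    d=np.load('pics/'+f+'.npz');K=d['K'];T=d['T']
    p=np.linalg.inv(K)@[u,v,1]; w=T[:3,:3]@[p[0],-p[1],-p[2]]; o=T[:3,3]
    return o+w*(z-o[2])/w[2]
def proj(f,P):
    d=np.load('pics/'+f+'.npz');K=d['K'];T=d['T']
    q=T[:3,:3].T@(np.array(P)-T[:3,3]); q=K@[q[0],-q[1],-q[2]]; return q[:2]/q[2]
E
python3 - <<'E'
from h import *
a=snap('top','top0');b=snap('scene','scene0')
print(get_calibration('top'),get_calibration('scene')); print(manip.read_state())
E
```

```text
pics
{'K': array([[415.53791204,   0.        , 282.38803309],
       [  0.        , 415.53791204, 201.3348003 ],
       [  0.        ,   0.        ,   1.        ]]), 'cam_to_world': array([[ 5.02069141e-03,  9.92690789e-01, -1.20581053e-01,
         3.42156301e+02],
       [-9.99987311e-01,  5.03380333e-03, -1.95864157e-04,
        -2.91219698e+00],
       [ 4.12548762e-04,  1.20580507e-01,  9.92703466e-01,
         1.29461944e+03],
       [ 0.00000000e+00,  0.00000000e+00,  0.00000000e+00,
         1.00000000e+00]])} {'K': array([[528.81537757,   0.        , 286.55911623],
       [  0.        , 528.81537757, 211.40372342],
       [  0.        ,   0.        ,   1.        ]]), 'cam_to_world': array([[ 6.17801944e-01, -6.76479371e-01,  4.00869578e-01,
         1.12242515e+03],
       [ 7.86302731e-01,  5.35999004e-01, -3.07299664e-01,
        -4.90212905e+02],
       [-6.98381125e-03,  5.05055173e-01,  8.63058804e-01,
         1.51672018e+03],
       [ 0.00000000e+00,  0.00000000e+00,  0.00000000e+00,
         1.00000000e+00]])}
{'clock': 0.1, 'joints': array([-1.18359963e+00,  3.00393943e-01,  1.52150005e+00, -1.72107612e-05,
        1.32068447e+00, -6.66237044e-02]), 'qd': array([ 0.00113036, -0.00067328, -0.00074726, -0.00012285,  0.00031483,
        0.00194048]), 'effort': array([ 1.22976227e-03, -5.32642579e+01, -3.53285122e+01,  7.09401886e-02,
        2.34904687e-02, -4.61451873e-05]), 'eef_pos': array([ 241.01816191, -494.12948773,  204.9629272 ]), 'eef_rot': array([-3.14060792e+00, -4.89958734e-05,  4.53824646e-01]), 'wrist_force': array([-0.42594333, -0.03598327, -0.44300923]), 'moment': array([-0.00682586,  0.01231862, -0.01471304]), 'finger_force': 0.0, 'finger_gap': 94.1955081929555}
```

View pics/top0.png

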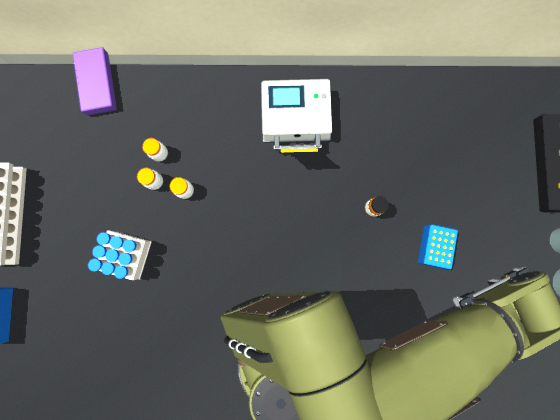

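View pics/scene0.png

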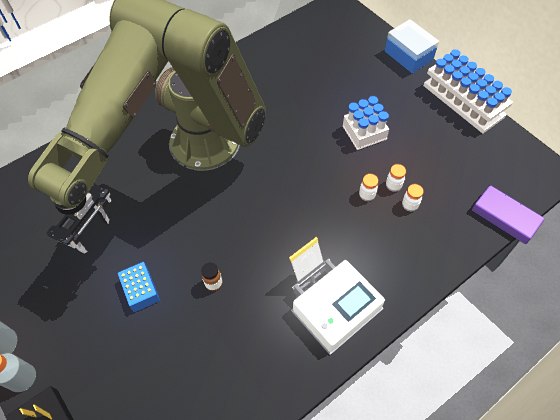

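Top view: reader at (297,110), yellow step edge at (299,149), three orange-capped jars at (155,148), (149,178) and (181,188). The last is farthest right. Amber jar at (376,206), rack at (119,255), tip box at (439,246). The scene view shows the step standing up.

```bash
cat > m.py <<'E'
from h import *
def blobs(f,lo,hi,amin=15):
    im=np.load('pics/'+f+'.npz')['im']; hsv=cv2.cvtColor(im,cv2.COLOR_RGB2HSV)
    m=cv2.inRange(hsv,lo,hi); n,l,s,c=cv2.connectedComponentsWithStats(m)
    return m,l,[(i,s[i],c[i]) for i in range(1,n) if s[i][4]>=amin]
E
python3 - <<'E'
from m import *
for f in ('top0','scene0'):
    m,l,b=blobs(f,(8,150,150),(18,255,255))
    for i,s,c in b: print(f,'orange',s,c.round(1),ray(f,*c,90).round(1))
    m,l,b=blobs(f,(22,140,120),(32,255,255))
    for i,s,c in b:
        pts=np.argwhere(l==i)[:,::-1].astype(np.float32); r=cv2.minAreaRect(pts); box=cv2.boxPoints(r)
        print(f,'yellow',s,c.round(1),ray(f,*c,172).round(1)); print([ray(f,*p,172).round(0).tolist() for p in box])
    im=np.load('pics/'+f+'.npz')['im']; hsv=cv2.cvtColor(im,cv2.COLOR_RGB2HSV)
m,l,b=blobs('top0',(0,0,200),(180,40,255),600)
for i,s,c in b:
    if 240<c[0]<350 and c[1]<150:
        pts=np.argwhere((l==i))[:,::-1].astype(np.float32); r=cv2.minAreaRect(pts);print(s,r,[ray('top0',*p,84).round(1).tolist() for p in cv2.boxPoints(r)])
E
python3 -c "
import cv2;a=cv2.imread('pics/top0.png')[70:165,250:345];b=cv2.imread('pics/scene0.png')[225:355,275:405]
a=cv2.resize(a,(400,400));b=cv2.resize(b,(400,400));cv2.imwrite('pics/crop.png',cv2.hconcat([a,b]))"
```

```text
top0 orange [149 144  11  11  20] [156.  150.8] [637.6 372.8  90. ]
top0 orange [146 174   9  11  18] [151.6 180.3] [548.8 381.8  90. ]
top0 orange [369 198   9  16  35] [371.3 207. ] [ 473.2 -262.    90. ]
top0 yellow [143 139  16  15 197] [150.5 146. ] [630.9 362.7 172. ]
[[651.0, 385.0, 172.0], [651.0, 343.0, 172.0], [611.0, 341.0, 172.0], [611.0, 383.0, 172.0]]
top0 yellow [280 148  38   5 123] [298.4 150.2] [621.  -46.2 172. ]
[[624.0, 5.0, 172.0], [628.0, -98.0, 172.0], [618.0, -98.0, 172.0], [615.0, 4.0, 172.0]]
top0 yellow [138 168  16  17 205] [145.3 175.9] [546.9 373.5 172. ]
[[556.0, 403.0, 172.0], [576.0, 365.0, 172.0], [538.0, 345.0, 172.0], [518.0, 382.0, 172.0]]
top0 yellow [170 178  17  16 207] [177.9 185.5] [520.6 283.3 172. ]
[[519.0, 313.0, 172.0], [550.0, 284.0, 172.0], [521.0, 254.0, 172.0], [490.0, 283.0, 172.0]]
scene0 orange [390 171  16   8  40] [396.4 175.5] [575.2 381.3  90. ]
scene0 orange [363 181  15   8  38] [369.1 185.5] [548.5 285.3  90. ]
scene0 orange [407 191  16   8  37] [412.7 195.7] [663.1 367.4  90. ]
scene0 orange [203 270  17  12  36] [213.6 277.4] [ 502.9 -286.9   90. ]
scene0 orange [  0 355   7  17  73] [  2.4 362.8] [ 356.1 -872.1   90. ]
scene0 yellow [290 239  28  22  68] [304.1 249.3] [626.3 -49.3 172. ]
[[625.0, -99.0, 172.0], [622.0, 0.0, 172.0], [628.0, -0.0, 172.0], [631.0, -100.0, 172.0]]
scene0 yellow [ 33 405  19  14  80] [ 42.3 411.6] [ 572.2 -821.5  172. ]
[[548.0, -838.0, 172.0], [544.0, -830.0, 172.0], [596.0, -806.0, 172.0], [600.0, -814.0, 172.0]]
scene0 yellow [ 19 408  17   9  71] [ 27.6 412.1] [ 551.2 -849.8  172. ]
[[537.0, -868.0, 172.0], [529.0, -861.0, 172.0], [564.0, -834.0, 172.0], [572.0, -841.0, 172.0]]
[ 262   79   70   63 2952] ((295.8896484375, 109.46131896972656), (60.33430480957031, 69.41268157958984), 87.51044464111328) [[858.1, 67.6, 84.0], [868.8, -143.5, 84.0], [680.5, -149.7, 84.0], [670.1, 57.6, 84.0]]
```

View pics/crop.png

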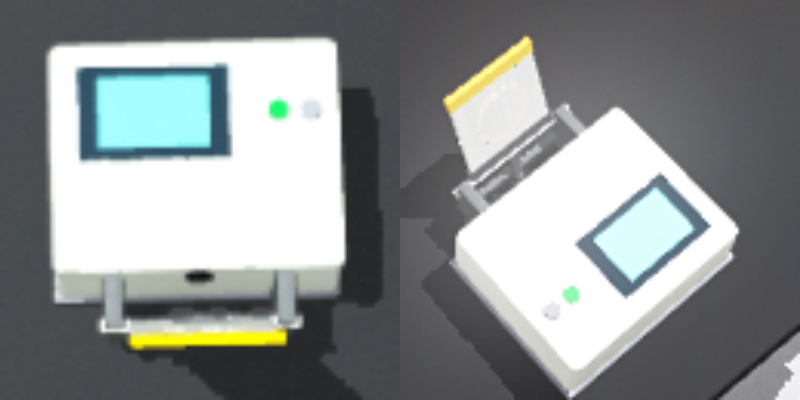

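Views agree: target jar at about (549,285), hinge at about (660,-47), reader yaw about 0.045. Next I'll turn and move over with the fingers shut.

Call:
{"op": "arm_command", "data": {"targets": [{"hand": -1, "z": -0.015, "yaw": 0.137}, {"hand": -1, "z": -0.015, "yaw": 0.137}, {"hand": -1, "z": -0.015, "yaw": 0.137}, {"hand": -1, "x": 0.03, "y": -0.03}, {"hand": -1, "x": 0.03, "y": -0.03}, {"hand": -1, "x": 0.03, "y": -0.03}, {"hand": -1, "x": 0.03, "y": -0.03}, {"hand": -1, "x": 0.03, "y": -0.03}, {"hand": -1, "x": 0.03, "y": -0.03}, {"hand": -1, "x": 0.03, "y": -0.03}], "newtons": 5}}

```text
schema error: expected keys hand, x, y, z, yaw
```

```bash
python3 - <<'E'
from m import *
# refine jar: cap centre from both views
for f in ('top0','scene0'):
    m,l,b=blobs(f,(5,120,120),(35,255,255),60)
    for i,s,c in b:
        print(f,s,c.round(1),ray(f,*c,90).round(1),ray(f,*c,82).round(1))
E
```

```text
top0 [142 138  19  17 246] [150.8 146.1] [651.7 388.7  90. ] [653.7 391.3  82. ]
top0 [280 148  38   5 123] [298.4 150.2] [641.4 -49.4  90. ] [643.4 -49.7  82. ]
top0 [137 167  18  18 255] [145.4 176. ] [561.6 400.6  90. ] [563.1 403.2  82. ]
top0 [169 177  19  18 253] [177.9 185.3] [534.2 304.1  90. ] [535.5 306.1  82. ]
scene0 [390 164  16  15 192] [397.5 171. ] [564.6 396.3  90. ] [561.4 401.3  82. ]
scene0 [363 173  16  16 194] [370.  180.6] [536.6 300.4  90. ] [533.3 304.9  82. ]
scene0 [407 184  17  15 198] [414.7 191.1] [654.7 384.9  90. ] [652.1 389.8  82. ]
scene0 [289 237  29  25 128] [303.4 249.1] [594.2 -23.6  90. ] [591.2 -21.   82. ]
scene0 [  0 354   7  18  85] [  2.2 362.5] [ 355.  -872.1   90. ] [ 350.7 -874.2   82. ]
scene0 [ 33 404  19  15  85] [ 42.  411.4] [ 537.7 -841.9   90. ] [ 534.4 -843.8   82. ]
scene0 [ 19 408  17   9  73] [ 27.5 412.2] [ 516.3 -872.    90. ] [ 512.9 -874.2   82. ]
```

Call:
{"op": "arm_command", "data": {"targets": [{"hand": -1, "x": 0, "y": 0, "z": -0.015, "yaw": 0.137}, {"hand": -1, "x": 0, "y": 0, "z": -0.015, "yaw": 0.137}, {"hand": -1, "x": 0, "y": 0, "z": -0.015, "yaw": 0.137}, {"hand": -1, "x": 0.03, "y": -0.03, "z": 0, "yaw": 0}, {"hand": -1, "x": 0.03, "y": -0.03, "z": 0, "yaw": 0}, {"hand": -1, "x": 0.03, "y": -0.03, "z": 0, "yaw": 0}, {"hand": -1, "x": 0.03, "y": -0.03, "z": 0, "yaw": 0}, {"hand": -1, "x": 0.03, "y": -0.03, "z": 0, "yaw": 0}, {"hand": -1, "x": 0.03, "y": -0.03, "z": 0, "yaw": 0}, {"hand": -1, "x": 0, "y": 0, "z": 0, "yaw": 0}], "newtons": 5}}

```text
clock: 1.1
eef_pos: [415.5, -303.7, 250.3]
eef_rot: [-3.141, -0.0, 0.047]
wrist_force: [0.2, 0.2, -0.3]
finger_gap: 17.7
finger_force: 0.0
```

Call:
{"op": "arm_command", "data": {"targets": [{"hand": -1, "x": 0.0315, "y": -0.0307, "z": 0, "yaw": 0}, {"hand": -1, "x": 0.0315, "y": -0.0307, "z": 0, "yaw": 0}, {"hand": -1, "x": 0.0315, "y": -0.0307, "z": 0, "yaw": 0}, {"hand": -1, "x": 0.0315, "y": -0.0307, "z": 0, "yaw": 0}, {"hand": -1, "x": 0.0315, "y": -0.0307, "z": 0, "yaw": 0}, {"hand": -1, "x": 0.0315, "y": -0.0307, "z": 0, "yaw": 0}, {"hand": -1, "x": 0.0315, "y": -0.0307, "z": 0, "yaw": 0}, {"hand": -1, "x": 0.0315, "y": -0.0307, "z": 0, "yaw": 0}, {"hand": -1, "x": 0, "y": 0, "z": 0, "yaw": 0}, {"hand": -1, "x": 0, "y": 0, "z": 0, "yaw": 0}]}}

```text
clock: 2.1
eef_pos: [654.5, -50.8, 249.4]
eef_rot: [-3.142, 0.002, 0.044]
wrist_force: [0.1, -0.0, 0.1]
finger_gap: 0.4
finger_force: 0.0
```

```bash
python3 - <<'E'
from m import *
snap('wrist','w1')
print(np.load('pics/w1.npz')['T'].round(2))
m,l,b=blobs('w1',(20,120,100),(34,255,255),60)
for i,s,c in b:
    pts=np.argwhere(l==i)[:,::-1].astype(np.float32); r=cv2.minAreaRect(pts); box=cv2.boxPoints(r)
    print(s,c,ray('w1',*c,173),[ray('w1',*p,173).round(0).tolist() for p in box])
E
```

```text
[[ 4.0000e-02  9.6000e-01  2.8000e-01  7.3667e+02]
 [-1.0000e+00  4.0000e-02  1.0000e-02 -4.6150e+01]
 [-0.0000e+00 -2.8000e-01  9.6000e-01  4.2848e+02]
 [ 0.0000e+00  0.0000e+00  0.0000e+00  1.0000e+00]]
[214 250  58  19 824] [238.10436893 258.39563107] [623.55802708 -15.12768583 173.        ] [[615.0, 4.0, 173.0], [631.0, 4.0, 173.0], [631.0, -41.0, 173.0], [616.0, -41.0, 173.0]]
[297 251  46  18 623] [323.28731942 259.25361156] [625.82784369 -82.53167025 173.        ] [[632.0, -61.0, 173.0], [633.0, -97.0, 173.0], [619.0, -98.0, 173.0], [617.0, -62.0, 173.0]]
[288 343   4  63 175] [289.86857143 376.24      ] [513.0089609  -61.62879275 173.        ] [[547.0, -58.0, 173.0], [547.0, -61.0, 173.0], [482.0, -64.0, 173.0], [481.0, -61.0, 173.0]]
[276 352   4  54 185] [277.43243243 379.98378378] [508.52454281 -50.82946049 173.        ] [[538.0, -48.0, 173.0], [538.0, -51.0, 173.0], [481.0, -53.0, 173.0], [481.0, -51.0, 173.0]]
```

View pics/w1.png

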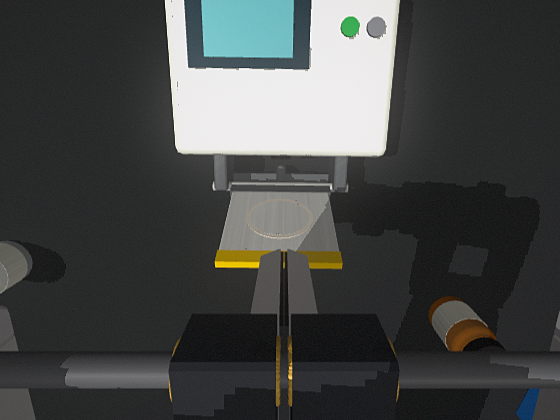

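Wrist view: step with ring at about (280,218), yellow edge at rows 250–268 centred near column 279, so the hinge is at about (661,-47). The fingers are on the inner side. I'll go down behind the step.

Call:
{"op": "arm_command", "data": {"targets": [{"hand": -1, "x": 0, "y": -0.003, "z": 0.03, "yaw": 0}, {"hand": -1, "x": 0, "y": 0, "z": 0.03, "yaw": 0}, {"hand": -1, "x": 0, "y": 0, "z": 0.025, "yaw": 0}, {"hand": -1, "x": 0, "y": 0, "z": 0.004, "yaw": 0}, {"hand": -1, "x": -0.006, "y": 0, "z": 0, "yaw": 0}, {"hand": -1, "x": -0.004, "y": 0, "z": 0, "yaw": 0}, {"hand": -1, "x": 0, "y": 0, "z": 0, "yaw": 0}]}}

```text
clock: 2.85
eef_pos: [644.4, -48.5, 163.4]
eef_rot: [3.141, -0.002, 0.042]
wrist_force: [0.1, 0.5, -1.0]
finger_gap: 0.6
finger_force: 0.0
```

```bash
python3 - <<'E'
import numpy as np
# TCP in hinge frame (z abs), s=105, a=8 corner half width
for p in np.arange(0.35,1.72,0.08):
    x=-105*np.sin(p)+3*np.cos(p)+8; z=60+105*np.cos(p)+3*np.sin(p)
    print(round(p,2),round(x,1),round(661+x,1),round(z,1))
E
```

```text
0.35 -25.2 635.8 159.7
0.43 -33.0 628.0 156.7
0.51 -40.6 620.4 153.1
0.59 -47.9 613.1 148.9
0.67 -54.9 606.1 144.2
0.75 -61.4 599.6 138.9
0.83 -67.5 593.5 133.1
0.91 -73.1 587.9 126.8
0.99 -78.1 582.9 120.1
1.07 -82.7 578.3 113.0
1.15 -86.6 574.4 105.6
1.23 -90.0 571.0 97.9
1.31 -92.7 568.3 90.0
1.39 -94.7 566.3 81.8
1.47 -96.2 564.8 73.6
1.55 -96.9 564.1 65.2
1.63 -97.0 564.0 56.8
1.71 -96.4 564.6 48.4
```

Call:
{"op": "arm_command", "data": {"targets": [{"hand": -1, "x": -0.0085, "y": 0, "z": 0.0037, "yaw": 0}, {"hand": -1, "x": -0.004, "y": 0, "z": 0.0015, "yaw": 0}, {"hand": -1, "x": -0.004, "y": 0, "z": 0.0015, "yaw": 0}, {"hand": -1, "x": -0.004, "y": 0, "z": 0.0018, "yaw": 0}, {"hand": -1, "x": -0.0036, "y": 0, "z": 0.0018, "yaw": 0}, {"hand": -1, "x": 0, "y": 0, "z": 0, "yaw": 0}]}}

```text
clock: 3.45
eef_pos: [620.7, -49.1, 152.2]
eef_rot: [3.141, -0.002, 0.043]
wrist_force: [4.5, -0.7, 6.3]
finger_gap: 0.5
finger_force: 3.1
```

Call:
{"op": "arm_command", "data": {"targets": [{"hand": -1, "x": -0.0037, "y": 0, "z": 0.0018, "yaw": 0}, {"hand": -1, "x": -0.0037, "y": 0, "z": 0.002, "yaw": 0}, {"hand": -1, "x": -0.0035, "y": 0, "z": 0.0023, "yaw": 0}, {"hand": -1, "x": -0.0035, "y": 0, "z": 0.0024, "yaw": 0}, {"hand": -1, "x": -0.0033, "y": 0, "z": 0.0026, "yaw": 0}, {"hand": -1, "x": -0.0032, "y": 0, "z": 0.0027, "yaw": 0}, {"hand": -1, "x": 0, "y": 0, "z": 0, "yaw": 0}]}}

```text
clock: 4.15
eef_pos: [600.1, -49.9, 138.5]
eef_rot: [3.141, -0.003, 0.043]
wrist_force: [5.1, 1.1, 7.8]
finger_gap: 0.6
finger_force: 4.5
```

Call:
{"op": "arm_command", "data": {"targets": [{"hand": -1, "x": -0.0031, "y": 0, "z": 0.0029, "yaw": 0}, {"hand": -1, "x": -0.003, "y": 0, "z": 0.0029, "yaw": 0}, {"hand": -1, "x": -0.0028, "y": 0, "z": 0.0031, "yaw": 0}, {"hand": -1, "x": -0.0028, "y": 0, "z": 0.0032, "yaw": 0}, {"hand": -1, "x": -0.0025, "y": 0, "z": 0.0033, "yaw": 0}, {"hand": -1, "x": -0.0025, "y": 0, "z": 0.0034, "yaw": 0}, {"hand": -1, "x": 0, "y": 0, "z": 0, "yaw": 0}]}}

```text
clock: 4.85
eef_pos: [583.2, -50.5, 119.6]
eef_rot: [-3.142, -0.002, 0.043]
wrist_force: [2.6, 1.8, 8.7]
finger_gap: 0.7
finger_force: 4.4
```

Call:
{"op": "arm_command", "data": {"targets": [{"hand": -1, "x": -0.0023, "y": 0, "z": 0.0035, "yaw": 0}, {"hand": -1, "x": -0.0023, "y": 0, "z": 0.0036, "yaw": 0}, {"hand": -1, "x": -0.002, "y": 0, "z": 0.0037, "yaw": 0}, {"hand": -1, "x": -0.0019, "y": 0, "z": 0.0037, "yaw": 0}, {"hand": -1, "x": -0.0017, "y": 0, "z": 0.0038, "yaw": 0}, {"hand": -1, "x": -0.0017, "y": 0, "z": 0.0039, "yaw": 0}, {"hand": -1, "x": 0, "y": 0, "z": 0, "yaw": 0}]}}

```text
clock: 5.55
eef_pos: [570.9, -50.9, 96.7]
eef_rot: [-3.141, -0.001, 0.043]
wrist_force: [0.9, 3.0, 5.7]
finger_gap: 0.3
finger_force: 3.1
```

Call:
{"op": "arm_command", "data": {"targets": [{"hand": -1, "x": -0.0014, "y": 0, "z": 0.004, "yaw": 0}, {"hand": -1, "x": -0.0013, "y": 0, "z": 0.004, "yaw": 0}, {"hand": -1, "x": -0.0007, "y": 0, "z": 0.0025, "yaw": 0}, {"hand": -1, "x": 0, "y": 0, "z": 0, "yaw": 0}]}}

```text
clock: 5.95
eef_pos: [567.4, -51.1, 86.0]
eef_rot: [-3.141, -0.0, 0.043]
wrist_force: [0.9, 3.0, 5.0]
finger_gap: 0.5
finger_force: 2.2
```

Call:
{"op": "arm_command", "data": {"targets": [{"hand": -1, "x": -0.0004, "y": 0, "z": 0.002, "yaw": 0}, {"hand": -1, "x": -0.0004, "y": 0, "z": 0.002, "yaw": 0}, {"hand": -1, "x": 0, "y": 0, "z": 0, "yaw": 0}]}}

```text
clock: 6.25
eef_pos: [566.5, -51.2, 81.8]
eef_rot: [-3.141, 0.0, 0.043]
wrist_force: [0.8, 3.0, 3.7]
finger_gap: 0.5
finger_force: 1.9
```

Call:
{"op": "arm_command", "data": {"targets": [{"hand": -1, "x": -0.0004, "y": 0, "z": 0.002, "yaw": 0}, {"hand": -1, "x": -0.0004, "y": 0, "z": 0.002, "yaw": 0}, {"hand": -1, "x": 0, "y": 0, "z": 0, "yaw": 0}]}}

```text
clock: 6.55
eef_pos: [565.7, -51.4, 77.5]
eef_rot: [-3.142, 0.0, 0.043]
wrist_force: [0.3, 2.1, 2.9]
finger_gap: 0.7
finger_force: 1.5
```

Call:
{"op": "arm_command", "data": {"targets": [{"hand": -1, "x": -0.0003, "y": 0, "z": 0.002, "yaw": 0}, {"hand": -1, "x": -0.0003, "y": 0, "z": 0.002, "yaw": 0}, {"hand": -1, "x": 0, "y": 0, "z": 0, "yaw": 0}]}}

```text
clock: 6.85
eef_pos: [565.1, -51.5, 73.4]
eef_rot: [3.142, 0.0, 0.043]
wrist_force: [0.1, 2.1, 3.0]
finger_gap: 0.5
finger_force: 1.1
```

Call:
{"op": "arm_command", "data": {"targets": [{"hand": -1, "x": -0.0002, "y": 0, "z": 0.002, "yaw": 0}, {"hand": -1, "x": -0.0002, "y": 0, "z": 0.002, "yaw": 0}, {"hand": -1, "x": 0, "y": 0, "z": 0, "yaw": 0}]}}

```text
clock: 7.15
eef_pos: [564.7, -51.5, 69.5]
eef_rot: [3.142, 0.0, 0.043]
wrist_force: [0.2, 1.4, 1.3]
finger_gap: 0.6
finger_force: 0.7
```

Call:
{"op": "arm_command", "data": {"targets": [{"hand": -1, "x": 0, "y": 0, "z": 0.0015, "yaw": 0}, {"hand": -1, "x": 0, "y": 0, "z": 0.0015, "yaw": 0}, {"hand": -1, "x": 0, "y": 0, "z": 0, "yaw": 0}]}}

```text
clock: 7.45
eef_pos: [564.7, -51.5, 66.5]
eef_rot: [3.142, 0.001, 0.043]
wrist_force: [-1.1, 0.7, 0.8]
finger_gap: 0.3
finger_force: 0.5
```

Call:
{"op": "arm_command", "data": {"targets": [{"hand": -1, "x": 0, "y": 0, "z": 0.0015, "yaw": 0}, {"hand": -1, "x": 0, "y": 0, "z": 0, "yaw": 0}]}}

```text
clock: 7.65
eef_pos: [564.8, -51.5, 65.1]
eef_rot: [3.142, 0.0, 0.043]
wrist_force: [-0.7, -0.3, 1.1]
finger_gap: 0.5
finger_force: 0.3
```

Call:
{"op": "arm_command", "data": {"targets": [{"hand": -1, "x": 0, "y": 0, "z": 0.0015, "yaw": 0}, {"hand": -1, "x": 0, "y": 0, "z": 0, "yaw": 0}]}}

```text
clock: 7.85
eef_pos: [564.8, -51.5, 63.6]
eef_rot: [3.142, 0.0, 0.043]
wrist_force: [-0.6, -0.2, 1.1]
finger_gap: 0.6
finger_force: 0.2
```

Call:
{"op": "arm_command", "data": {"targets": [{"hand": -1, "x": 0, "y": 0, "z": 0.0015, "yaw": 0}, {"hand": -1, "x": 0, "y": 0, "z": 0, "yaw": 0}]}}

```text
clock: 8.05
eef_pos: [564.8, -51.5, 62.2]
eef_rot: [-3.142, 0.0, 0.043]
wrist_force: [0.9, -0.9, 0.3]
finger_gap: 0.5
finger_force: 0.0
```

Call:
{"op": "arm_command", "data": {"targets": [{"hand": -1, "x": 0, "y": 0, "z": 0.001, "yaw": 0}, {"hand": -1, "x": 0, "y": 0, "z": 0, "yaw": 0}]}}

```text
clock: 8.25
eef_pos: [564.8, -51.4, 61.2]
eef_rot: [-3.142, 0.0, 0.043]
wrist_force: [-0.7, -0.3, -0.9]
finger_gap: 0.7
finger_force: 0.0
```

```bash
python3 - <<'E'
from m import *
snap('scene','s2')
m,l,b=blobs('s2',(20,120,100),(34,255,255),20)
for i,s,c in b: print(s,c.round(1),ray('s2',*c,62).round(1))
E
```

```text
[391 165  14  11 126] [397.8 170. ] [551.4 417.4  62. ]
[363 174  15  12 134] [370.2 179.8] [523.1 318.8  62. ]
[408 185  15  12 136] [415.2 190.3] [644.3 405.4  62. ]
[ 33 404  19  16  88] [ 42.  411.4] [ 526.1 -848.9   62. ]
[ 19 408  18   9  81] [ 27.4 412.3] [ 504.5 -880.    62. ]
```

Call:
{"op": "arm_command", "data": {"targets": [{"hand": -1, "x": 0, "y": 0, "z": -0.002, "yaw": 0}, {"hand": -1, "x": 0, "y": 0, "z": -0.002, "yaw": 0}, {"hand": -1, "x": 0, "y": 0, "z": -0.002, "yaw": 0}, {"hand": -1, "x": 0, "y": 0, "z": 0, "yaw": 0}]}}

```text
clock: 8.7
eef_pos: [565.0, -51.5, 67.8]
eef_rot: [3.142, -0.001, 0.043]
wrist_force: [0.1, -0.3, -0.6]
finger_gap: 0.5
finger_force: 0.0
```

No force at a height where it read 0.5 N on the way down, so the step has snapped. I'll rise to z about 250 and check.

Call:
{"op": "arm_command", "data": {"targets": [{"hand": -1, "x": 0, "y": 0, "z": -0.01, "yaw": 0}, {"hand": -1, "x": 0, "y": 0, "z": -0.03, "yaw": 0}, {"hand": -1, "x": 0, "y": 0, "z": -0.04, "yaw": 0}, {"hand": -1, "x": -0.02, "y": 0, "z": -0.04, "yaw": 0}, {"hand": -1, "x": -0.03, "y": 0, "z": -0.03, "yaw": 0}, {"hand": -1, "x": -0.03, "y": 0, "z": -0.03, "yaw": 0}, {"hand": -1, "x": -0.04, "y": 0, "z": 0, "yaw": 0}, {"hand": -1, "x": 0, "y": 0, "z": 0, "yaw": 0}]}}

```text
clock: 9.5
eef_pos: [442.3, -56.6, 249.0]
eef_rot: [3.141, -0.002, 0.042]
wrist_force: [0.3, -0.3, -0.5]
finger_gap: 0.3
finger_force: 0.0
```

```bash
python3 - <<'E'
from m import *
snap('wrist','w2'); snap('scene','s3'); snap('top','t3')
E
```

```text
(no output)
```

View pics/w2.png

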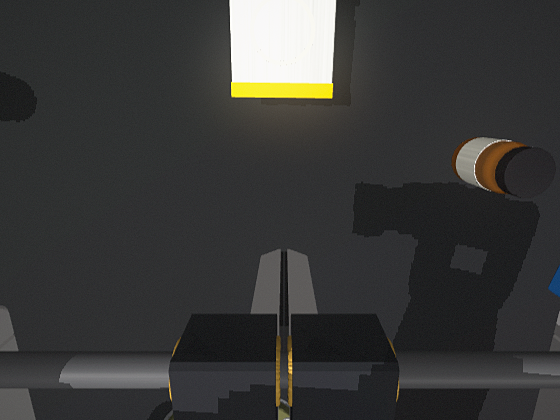

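The step is down; its yellow edge is at rows 83–98, columns 231–333. Next I'll triangulate it.

```bash
python3 - <<'E'
from m import *
A=[];B=[]
for f in ('w2','s3','t3'):
    m,l,b=blobs(f,(22,120,100),(34,255,255),20)
    for i,s,c in b:
        P=ray(f,*c,60)
        if 500<P[0]<600 and -120<P[1]<20:
            print(f,s,c.round(1),P.round(1))
            o=np.load('pics/'+f+'.npz')['T'][:3,3]; d=(P-o)/np.linalg.norm(P-o); M=np.eye(3)-np.outer(d,d); A.append(M);B.append(M@o)
            for q in ((s[0],s[1]),(s[0]+s[2],s[1]),(s[0],s[1]+s[3]),(s[0]+s[2],s[1]+s[3])): print('  ',ray(f,*q,60).round(1))
X=np.linalg.lstsq(np.vstack(A),np.hstack(B),rcond=None)[0];print(X)
# faint ring? in top
im=np.load('pics/s3.npz')['im'];print(im[240:300:6,290:340:6].min(axis=2))
c=np.hstack([cv2.resize(np.load('pics/%s.npz'%f)['im'][y:y+60,x:x+70],(400,343)) for f,y,x in (('s3',235,265),('t3',120,265))])
c=(255*np.clip((c/255.-.5)*2,0,1)**2).astype(np.uint8);cv2.imwrite('pics/c3.png',c[:,:,::-1])
E
```

```text
w2 [ 231   82  102   17 1532] [281.5  90.2] [545.3 -49.2  60. ]
   [550.8   1.1  60. ]
   [555.2 -99.8  60. ]
   [534.8   1.   60. ]
   [ 539.3 -101.1   60. ]
[546.99265805 -48.98970667  31.57882335]
[[ 81 150  84  92  93  93  92  91  88]
 [142 254 254  90  97  97  95  95  94]
 [255 254 255 255  96 102 102 100  98]
 [254 254 254 255 255 101 103 104 101]
 [254 254 254 255 245 169 108 174 147]
 [255 254 255 157 254 115 109 255 255]
 [ 77 255 164 255 173  97 255 255 255]
 [ 86 123 218 120 107 255 255 255 255]
 [ 83 151 128 151 255 255 255 255 255]
 [ 83 100 255 255 255 255 255 255 255]]
```

View pics/c3.png

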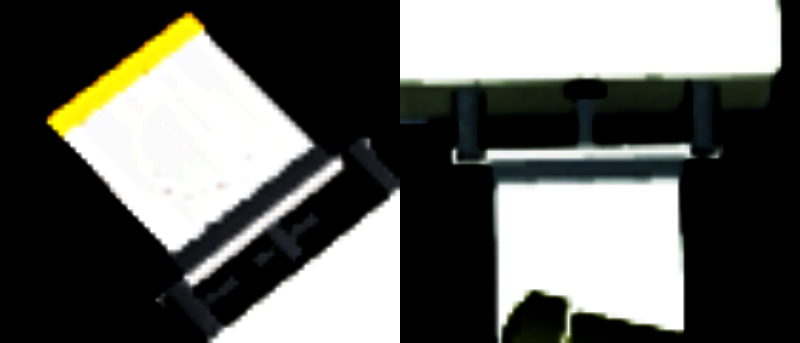

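```bash
python3 - <<'E'
from m import *
def tri(L):
    A=[];B=[]
    for f,u,v in L:
        P=ray(f,u,v,60);o=np.load('pics/'+f+'.npz')['T'][:3,3]; d=(P-o)/np.linalg.norm(P-o); M=np.eye(3)-np.outer(d,d); A.append(M);B.append(M@o)
    return np.linalg.lstsq(np.vstack(A),np.hstack(B),rcond=None)[0]
R={}
for f in ('w2','s3'):
    m,l,b=blobs(f,(20,60,100),(36,255,255),20)
    for i,s,c in b:
        P=ray(f,*c,60)
        if 480<P[0]<620 and -130<P[1]<30:
            pts=np.argwhere(l==i)[:,::-1].astype(np.float32);bx=cv2.boxPoints(cv2.minAreaRect(pts))
            print(f,s,c.round(1),P.round(1),[ray(f,*p,60).round(1).tolist() for p in bx]); R.setdefault(f,c)
if len(R)==2: print(tri([(f,*c) for f,c in R.items()]))
# dark ring specks in scene crop & hinge-side end of white plate
for u,v in ((170,190),(195,200),(220,185),(248,157)): print(ray('s3',265+u/5.714,235+v/5.714,61).round(1))
# cheek front ends etc in top: hinge-side end
for u,v in ((497,180),(683,178),(455,157),(720,153)): print('t',ray('t3',265+(u-400)/5.714,120+v/5.714,63).round(1))
E
```

```text
w2 [ 231   82  102   17 1592] [281.6  90. ] [545.5 -49.3  60. ] [[536.7, 1.3, 60.0], [551.4, 1.1, 60.0], [554.3, -99.1, 60.0], [539.6, -100.0, 60.0]]
s3 [273 237  28  23 141] [285.9 247.4] [545.4 -52.2  60. ] [[540.3, -102.3, 60.0], [534.4, 0.9, 60.0], [550.1, -0.1, 60.0], [555.6, -102.8, 60.0]]
[544.9837357  -50.34501664  57.30948652]
[616.9 -74.7  61. ]
[629.5 -68.   61. ]
[631.  -52.3  61. ]
[627.6 -30.6  61. ]
t [643.8  -0.7  63. ]
t [645.4 -99.3  63. ]
t [656.2  21.7  63. ]
t [ 659.1 -119.    63. ]
```

Ring centre is about (599,-48), with the plate top near z 60 there and a tilt of roughly 0.05 rad. Next I'll turn for the jar and open the fingers.

Call:
{"op": "arm_command", "data": {"targets": [{"hand": 1, "x": 0, "y": 0, "z": 0, "yaw": -0.139}, {"hand": 1, "x": 0, "y": 0, "z": 0, "yaw": -0.139}, {"hand": 1, "x": 0, "y": 0, "z": 0, "yaw": -0.139}, {"hand": 1, "x": 0, "y": 0, "z": 0, "yaw": -0.139}, {"hand": 1, "x": 0, "y": 0, "z": 0, "yaw": -0.139}, {"hand": 1, "x": 0, "y": 0, "z": 0, "yaw": -0.139}, {"hand": 1, "x": 0, "y": 0, "z": 0, "yaw": -0.139}, {"hand": 1, "x": 0, "y": 0, "z": 0, "yaw": -0.139}, {"hand": 1, "x": 0, "y": 0, "z": 0, "yaw": -0.139}, {"hand": 1, "x": 0, "y": 0, "z": 0, "yaw": 0}]}}

```text
clock: 10.65
eef_pos: [445.7, -56.6, 247.0]
eef_rot: [-3.141, 0.0, 1.296]
wrist_force: [-0.5, 1.0, -0.1]
finger_gap: 77.1
finger_force: 0.0
```

Call:
{"op": "arm_command", "data": {"targets": [{"hand": 1, "x": 0.04, "y": -0.001, "z": 0, "yaw": 0}, {"hand": 1, "x": 0.04, "y": -0.001, "z": 0, "yaw": 0}, {"hand": 1, "x": 0.04, "y": -0.001, "z": 0, "yaw": 0}, {"hand": 1, "x": 0.04, "y": -0.001, "z": 0, "yaw": 0}, {"hand": 1, "x": 0.04, "y": -0.001, "z": 0, "yaw": 0}, {"hand": 1, "x": 0.04, "y": -0.001, "z": 0, "yaw": 0}, {"hand": 1, "x": 0.04, "y": -0.001, "z": 0, "yaw": 0}, {"hand": 1, "x": 0, "y": 0, "z": 0, "yaw": 0}, {"hand": 1, "x": 0, "y": 0, "z": 0, "yaw": 0}]}}

```text
clock: 11.55
eef_pos: [514.9, 215.2, 246.5]
eef_rot: [-3.141, 0.001, 1.292]
wrist_force: [-0.9, -0.2, -0.3]
finger_gap: 93.7
finger_force: 0.0
```

```bash
python3 - <<'E'
from m import *
print(manip.read_state()['eef_pos'],manip.read_state()['eef_rot'])
snap('wrist','w4')
m,l,b=blobs('w4',(5,120,100),(35,255,255),100)
for i,s,c in b: print(s,c.round(1),ray('w4',*c,90).round(1),ray('w4',*c,82).round(1))
E
```

```text
[514.90523169 215.19875218 246.53193317] [-3.14051719e+00  9.06424681e-04  1.29201480e+00]
[254   0  45  12 386] [276.1   4.5] [555.5 381.   90. ] [555.9 383.1  82. ]
[ 249   73   54   56 2377] [275.8 100.7] [533.3 306.3  90. ] [533.2 306.5  82. ]
[256 116  49  26 327] [284.  131.4] [533.1 277.9  90. ] [532.9 277.5  82. ]
[  54  336   41   71 1291] [ 69.6 371. ] [221.6  86.8  90. ] [214.   81.8  82. ]
[ 473  336   42   71 1310] [497.5 371.1] [695.7 -48.1  90. ] [699.5 -56.3  82. ]
[361 388  19  27 297] [369.9 400.3] [545.8 -48.6  90. ] [546.  -56.8  82. ]
```

View pics/w4.png

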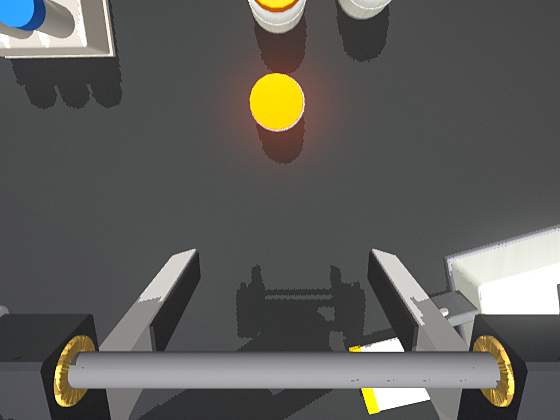

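Cap centre at (276,101), giving the jar at about (533.5,305). The neighbours are clear of the fingers.

Call:
{"op": "arm_command", "data": {"targets": [{"hand": 1, "x": 0.03, "y": -0.002, "z": 0, "yaw": 0}, {"hand": 1, "x": 0.03, "y": -0.002, "z": 0, "yaw": 0}, {"hand": 1, "x": 0.0314, "y": -0.0028, "z": 0, "yaw": 0}, {"hand": 1, "x": 0, "y": 0, "z": 0.03, "yaw": 0}, {"hand": 1, "x": 0, "y": 0, "z": 0.03, "yaw": 0}, {"hand": 1, "x": 0, "y": 0, "z": 0.03, "yaw": 0}, {"hand": 1, "x": 0, "y": 0, "z": 0.02, "yaw": 0}, {"hand": 1, "x": 0, "y": 0, "z": 0, "yaw": 0}]}}

```text
clock: 12.4
eef_pos: [532.5, 302.7, 134.8]
eef_rot: [-3.138, 0.003, 1.291]
wrist_force: [0.3, 0.9, 0.6]
finger_gap: 94.1
finger_force: 0.0
```

Call:
{"op": "arm_command", "data": {"targets": [{"hand": 1, "x": 0.0025, "y": 0, "z": 0.025, "yaw": 0}, {"hand": 1, "x": 0, "y": 0, "z": 0.03, "yaw": 0}, {"hand": 1, "x": 0, "y": 0, "z": 0.03, "yaw": 0}, {"hand": 1, "x": 0, "y": 0, "z": 0.02, "yaw": 0}, {"hand": 1, "x": 0, "y": 0, "z": 0, "yaw": 0}]}}

```text
clock: 12.9
eef_pos: [533.5, 305.7, 31.1]
eef_rot: [-3.139, 0.002, 1.292]
wrist_force: [-0.4, -0.2, -0.2]
finger_gap: 93.9
finger_force: 0.0
```

Call:
{"op": "arm_command", "data": {"targets": [{"hand": -1, "x": 0, "y": 0, "z": 0, "yaw": 0}, {"hand": -1, "x": 0, "y": 0, "z": 0, "yaw": 0}, {"hand": -1, "x": 0, "y": 0, "z": 0, "yaw": 0}, {"hand": -1, "x": 0, "y": 0, "z": 0, "yaw": 0}, {"hand": -1, "x": 0, "y": 0, "z": 0, "yaw": 0}, {"hand": -1, "x": 0, "y": 0, "z": 0, "yaw": 0}, {"hand": -1, "x": 0, "y": 0, "z": 0, "yaw": 0}], "newtons": 12}}

```text
clock: 13.6
eef_pos: [534.0, 306.9, 32.8]
eef_rot: [3.141, -0.0, 1.294]
wrist_force: [-1.5, -0.5, 5.8]
finger_gap: 55.6
finger_force: 12.0
```

Gripped at a 55.6 mm gap. Lifting.

Call:
{"op": "arm_command", "data": {"targets": [{"hand": -1, "x": 0, "y": 0, "z": -0.01, "yaw": 0}, {"hand": -1, "x": 0, "y": 0, "z": -0.025, "yaw": 0}, {"hand": -1, "x": 0, "y": 0, "z": -0.035, "yaw": 0}, {"hand": -1, "x": 0, "y": 0, "z": -0.035, "yaw": 0}, {"hand": -1, "x": 0, "y": 0, "z": -0.035, "yaw": 0}, {"hand": -1, "x": 0, "y": 0, "z": -0.02, "yaw": 0}, {"hand": -1, "x": 0, "y": 0, "z": 0, "yaw": 0}], "newtons": 15}}

```text
clock: 14.3
eef_pos: [534.8, 307.3, 195.6]
eef_rot: [3.138, -0.003, 1.294]
wrist_force: [-0.2, 1.0, -2.4]
finger_gap: 55.9
finger_force: 15.0
```

Call:
{"op": "arm_command", "data": {"targets": [{"hand": -1, "x": -0.016, "y": 0.008, "z": 0, "yaw": 0}, {"hand": -1, "x": -0.032, "y": 0.0155, "z": 0, "yaw": 0}, {"hand": -1, "x": -0.036, "y": 0.0175, "z": 0, "yaw": 0}, {"hand": -1, "x": -0.036, "y": 0.0175, "z": 0, "yaw": 0}, {"hand": -1, "x": -0.036, "y": 0.0175, "z": 0, "yaw": 0}, {"hand": -1, "x": -0.036, "y": 0.0175, "z": 0, "yaw": 0}, {"hand": -1, "x": -0.036, "y": 0.0175, "z": 0, "yaw": 0}, {"hand": -1, "x": -0.036, "y": 0.0175, "z": 0, "yaw": 0}, {"hand": -1, "x": -0.036, "y": 0.0175, "z": 0, "yaw": 0}, {"hand": -1, "x": -0.024, "y": 0.0125, "z": 0, "yaw": 0}]}}

```text
clock: 15.3
eef_pos: [596.9, -51.5, 190.4]
eef_rot: [-3.139, 0.001, 1.292]
wrist_force: [-0.0, 1.2, -3.0]
finger_gap: 55.6
finger_force: 15.0
```

Call:
{"op": "arm_command", "data": {"targets": [{"hand": -1, "x": 0, "y": 0, "z": 0, "yaw": 0}, {"hand": -1, "x": 0, "y": 0, "z": 0, "yaw": 0}]}}

```text
clock: 15.5
eef_pos: [597.0, -48.8, 190.7]
eef_rot: [-3.139, 0.0, 1.292]
wrist_force: [0.0, -0.2, -2.7]
finger_gap: 55.8
finger_force: 15.0
```

```bash
python3 - <<'E'
from m import *
print(manip.read_state()['eef_pos'])
snap('scene','s5');snap('wrist','w5')
a=np.load('pics/s5.npz')['im'][170:320,220:400];a=cv2.resize(a,(400,333));b=cv2.resize(np.load('pics/w5.npz')['im'],(400,300));b=cv2.copyMakeBorder(b,0,33,0,0,0)
cv2.imwrite('pics/c5.png',np.hstack([a,b])[:,:,::-1])
E
```

```text
[597.00676411 -48.81110248 190.74021924]
```

View pics/c5.png

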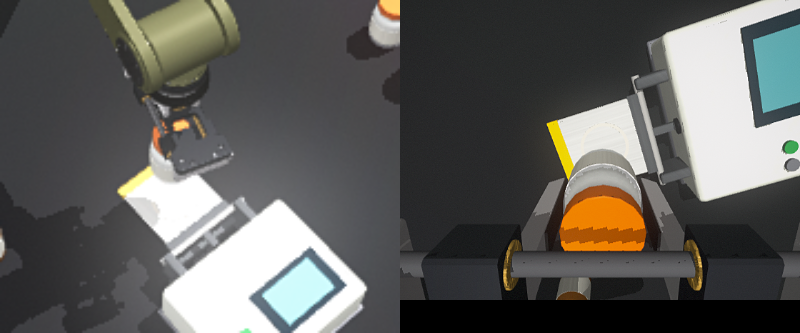

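```bash
python3 - <<'E'
from m import *
im=np.load('pics/w5.npz')['im'][130:260,200:360]
g=cv2.cvtColor(im,cv2.COLOR_RGB2GRAY); g=cv2.createCLAHE(8,(4,4)).apply(g)
cv2.imwrite('pics/c6.png',cv2.resize(g,(720,585),interpolation=cv2.INTER_CUBIC))
E
```

```text
(no output)
```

View pics/c6.png

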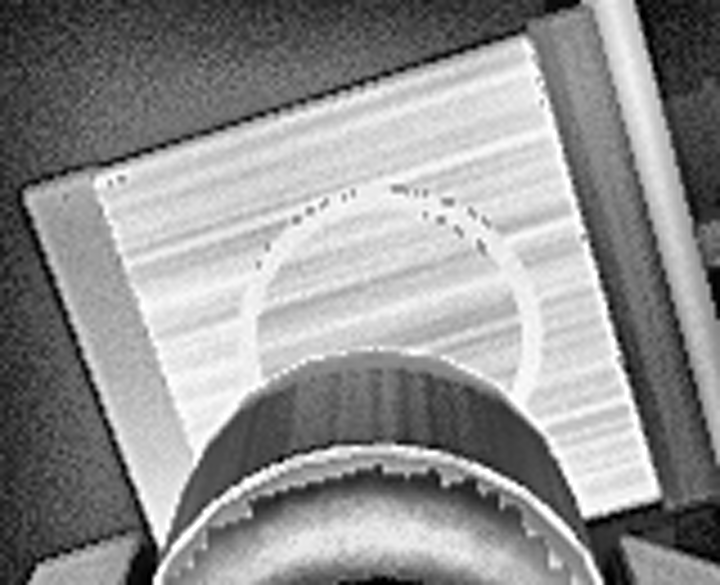

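The ring arc is clear: outer rim from crop (240,340) over (380,185) to (542,330). Fitting a circle to it.

```bash
python3 - <<'E'
from m import *
from scipy.optimize import least_squares
P=np.array([ray('w5',200+u/4.5,130+v/4.5,60) for u,v in ((240,340),(262,262),(300,212),(350,188),(400,185),(450,197),(490,220),(525,265),(542,330),(535,385))])[:,:2]
r=least_squares(lambda p:np.hypot(*(P-p[:2]).T)-p[2],[599,-48,31]);print(r.x,r.fun.round(1))
r=least_squares(lambda p:np.hypot(*(P-p[:2]).T)-31,[599,-48]);print(r.x)
print(ray('w5',200+28/4.5,130+188/4.5,57),ray('w5',200+150/4.5,130+545/4.5,57))
# jar underside rim in hand: lowest visible front
print(ray('w5',200+378/4.5,130+350/4.5,190.7-32))
E
```

```text
[600.29696288 -47.55614891  30.91288751] [ 0.  -0.7  0.4  0.5  0.  -0.2 -0.  -0.3 -0.2  0.5]
[600.2506606  -47.64401329]
[538.21811632   0.97976759  57.        ] [537.79479356 -78.89066273  57.        ]
[604.24556332 -23.89560176 158.7       ]
```

Call:
{"op": "arm_command", "data": {"targets": [{"hand": -1, "x": 0.0023, "y": 0.0028, "z": 0.015, "yaw": 0}, {"hand": -1, "x": 0, "y": 0, "z": 0.025, "yaw": 0}, {"hand": -1, "x": 0, "y": 0, "z": 0.025, "yaw": 0}, {"hand": -1, "x": 0, "y": 0, "z": 0.015, "yaw": 0}, {"hand": -1, "x": 0, "y": 0, "z": 0.008, "yaw": 0}, {"hand": -1, "x": 0, "y": 0, "z": 0, "yaw": 0}, {"hand": -1, "x": 0, "y": 0, "z": 0, "yaw": 0}]}}

```text
clock: 16.3
eef_pos: [601.6, -46.6, 105.2]
eef_rot: [3.14, -0.0, 1.294]
wrist_force: [-0.4, 0.9, -2.7]
finger_gap: 55.7
finger_force: 15.0
```

Call:
{"op": "arm_command", "data": {"targets": [{"hand": -1, "x": 0, "y": -0.001, "z": 0.004, "yaw": 0}, {"hand": -1, "x": 0, "y": 0, "z": 0.003, "yaw": 0}, {"hand": -1, "x": 0, "y": 0, "z": 0.001, "yaw": 0}, {"hand": -1, "x": 0, "y": 0, "z": 0, "yaw": 0}]}}

```text
clock: 16.7
eef_pos: [600.1, -46.5, 96.3]
eef_rot: [-3.142, -0.0, 1.294]
wrist_force: [0.4, -0.2, -1.7]
finger_gap: 55.9
finger_force: 15.0
```

Call:
{"op": "arm_command", "data": {"targets": [{"hand": -1, "x": 0, "y": 0, "z": 0.001, "yaw": 0}, {"hand": -1, "x": 0, "y": 0, "z": 0.001, "yaw": 0}, {"hand": -1, "x": 0, "y": 0, "z": 0, "yaw": 0}]}}

```text
clock: 17.0
eef_pos: [600.1, -46.5, 94.2]
eef_rot: [-3.141, 0.0, 1.294]
wrist_force: [-0.0, -0.1, -2.9]
finger_gap: 55.7
finger_force: 15.0
```

Call:
{"op": "arm_command", "data": {"targets": [{"hand": -1, "x": 0, "y": 0, "z": 0.0008, "yaw": 0}, {"hand": -1, "x": 0, "y": 0, "z": 0, "yaw": 0}]}}

```text
clock: 17.2
eef_pos: [600.1, -46.4, 93.4]
eef_rot: [-3.141, 0.0, 1.294]
wrist_force: [0.5, 0.1, -2.5]
finger_gap: 55.7
finger_force: 15.0
```

Call:
{"op": "arm_command", "data": {"targets": [{"hand": -1, "x": 0, "y": 0, "z": 0.0008, "yaw": 0}, {"hand": -1, "x": 0, "y": 0, "z": 0, "yaw": 0}]}}

```text
clock: 17.4
eef_pos: [600.1, -46.4, 92.6]
eef_rot: [-3.141, 0.0, 1.294]
wrist_force: [-0.4, -0.4, -2.6]
finger_gap: 55.7
finger_force: 15.0
```

Call:
{"op": "arm_command", "data": {"targets": [{"hand": -1, "x": 0, "y": 0, "z": 0.0008, "yaw": 0}, {"hand": -1, "x": 0, "y": 0, "z": 0, "yaw": 0}]}}

```text
clock: 17.6
eef_pos: [600.2, -46.5, 92.3]
eef_rot: [3.141, -0.0, 1.294]
wrist_force: [-1.9, -0.1, 3.0]
finger_gap: 55.8
finger_force: 15.0
```

Call:
{"op": "arm_command", "data": {"targets": [{"hand": -1, "x": 0, "y": 0, "z": 0.0008, "yaw": 0}, {"hand": -1, "x": 0, "y": 0, "z": 0, "yaw": 0}]}}

```text
clock: 17.8
eef_pos: [600.3, -46.5, 92.1]
eef_rot: [3.141, 0.0, 1.294]
wrist_force: [-5.2, 1.1, 9.9]
finger_gap: 55.6
finger_force: 15.0
```

Contact at about 12 N. I'll ease up and release gradually.

Call:
{"op": "arm_command", "data": {"targets": [{"hand": -1, "x": 0, "y": 0, "z": -0.0007, "yaw": 0}, {"hand": -1, "x": 0, "y": 0, "z": 0, "yaw": 0}], "newtons": 5}}

```text
clock: 18.0
eef_pos: [600.2, -46.5, 92.1]
eef_rot: [3.141, -0.0, 1.294]
wrist_force: [-4.2, 0.3, 4.8]
finger_gap: 56.1
finger_force: 5.0
```

Call:
{"op": "arm_command", "data": {"targets": [{"hand": 0.2, "x": 0, "y": 0, "z": 0, "yaw": 0}, {"hand": 0.22, "x": 0, "y": 0, "z": 0, "yaw": 0}, {"hand": 0.25, "x": 0, "y": 0, "z": 0, "yaw": 0}, {"hand": 0.3, "x": 0, "y": 0, "z": 0, "yaw": 0}, {"hand": 0.5, "x": 0, "y": 0, "z": 0, "yaw": 0}, {"hand": 1, "x": 0, "y": 0, "z": 0, "yaw": 0}, {"hand": 1, "x": 0, "y": 0, "z": 0, "yaw": 0}, {"hand": 1, "x": 0, "y": 0, "z": 0, "yaw": 0}]}}

```text
clock: 18.8
eef_pos: [600.2, -46.5, 91.9]
eef_rot: [3.141, -0.0, 1.294]
wrist_force: [-0.6, -0.6, 0.3]
finger_gap: 89.8
finger_force: 0.0
```

Call:
{"op": "arm_command", "data": {"targets": [{"hand": 1, "x": 0, "y": 0, "z": -0.01, "yaw": 0}, {"hand": 1, "x": 0, "y": 0, "z": -0.03, "yaw": 0}, {"hand": 1, "x": 0, "y": 0, "z": -0.04, "yaw": 0}, {"hand": 1, "x": 0, "y": 0, "z": -0.04, "yaw": 0}, {"hand": 1, "x": 0, "y": 0, "z": -0.04, "yaw": 0}, {"hand": 1, "x": 0, "y": -0.04, "z": 0, "yaw": 0}, {"hand": 1, "x": 0, "y": -0.04, "z": 0, "yaw": 0}, {"hand": 1, "x": -0.02, "y": -0.04, "z": 0, "yaw": 0}, {"hand": 1, "x": -0.02, "y": -0.03, "z": 0, "yaw": 0}, {"hand": 1, "x": 0, "y": 0, "z": 0, "yaw": 0}]}}

```text
clock: 19.8
eef_pos: [442.4, -44.4, 253.3]
eef_rot: [3.14, 0.0, 1.293]
wrist_force: [-0.3, 0.8, -1.5]
finger_gap: 94.1
finger_force: 0.0
```

```bash
python3 - <<'E'
from m import *
a=snap('scene','s7')
m,l,b=blobs('s7',(5,120,100),(35,255,255),60)
for i,s,c in b: print(s,c.round(1),ray('s7',*c,150).round(1))
cv2.imwrite('pics/c7.png',cv2.resize(a[130:370,180:460],(700,600),interpolation=cv2.INTER_CUBIC)[:,:,::-1])
E
```

```text
[390 164  16  15 192] [397.5 171. ] [588. 359. 150.]
[407 184  17  15 198] [414.7 191.1] [674.4 348.1 150. ]
[288 238  18  17 237] [296.6 246. ] [596.3 -52.3 150. ]
[202 269  18  15  81] [212.3 278.3] [ 529.1 -299.8  150. ]
[  0 354   7  18  85] [  2.2 362.5] [ 387.3 -856.   150. ]
[ 33 404  19  16  90] [ 42.  411.5] [ 562.4 -827.1  150. ]
[ 19 408  18   9  83] [ 27.6 412.4] [ 542.5 -856.   150. ]
```

View pics/c7.png

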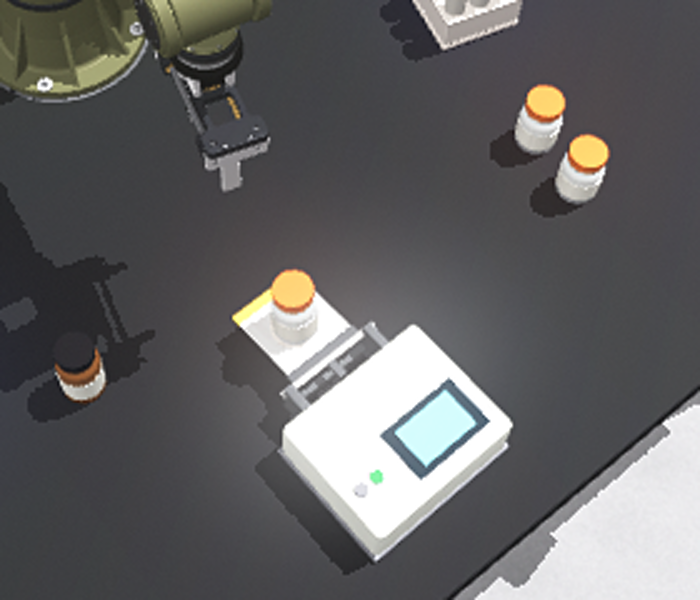

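The jar stands upright on the step at crop (293,307), within about 3 mm of the ring centre; the step is still down and the amber jar and look-alikes look undisturbed.

```bash
python3 -c "
from cell import manip
print(manip.sign_off())"
```

```text
the job is handed in; nothing more can be done
None
```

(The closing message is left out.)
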